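# Clear a jammed desk laminator

## Task

The desk laminator has jammed: first swing the lever on its top into the notch marked with the ring, so that its pointer stands over the ring, and leave it there. Then take the ball-tipped stylus out of the wooden tool block, reach it down through the round hole in the laminator's top and press the recessed reset button fully down. Finish while still gripping the stylus and holding the button down with it; leave everything else on the table where it is.

Things in the scene. Friction and masses are not known exactly. Their poses are not given: they have to be found in the camera images.
- laminator: white desk laminator, fixed, 170 (its x) x 320 (its y) x 90 mm high; origin under its centre, z up. A feed shelf, 44 to 50 mm up, sticks out 30 mm in front (its -x). On its flat top, at its -y end, is the lever; at its +y end, the round hole with the reset button.
- aperture (a point): centre of the mouth of the round hole (17 mm across, upright, in the laminator's top face, 90 mm above the table; 90 mm to +y of the laminator's centre line). The white reset button lies inside it, its face 30 mm below the mouth.
- button_top (a point): centre of the reset button's face (13.6 mm across), at the bottom of the hole, 60 mm above the table when not pressed
- reset_button (a joint): travel of the reset button, m: 0 = up, 0.006 = fully down; sprung, about 2 N to start it and 5 N to hold it fully down; it comes back up when let go
- lever_pivot (a point): the lever's vertical axis, at the height of the laminator's top face
- lever (a joint): angle of the lever, rad, anticlockwise seen from above is positive; at 0 it points to the laminator's front (its -x); stops at -1.1 and 1.1. It starts between -1.0 and -0.75; the three notches are at -0.3, 0.25 and 0.8. The lever stays where it is left (0.04 Nm friction); a sprung ball clicks into each notch, and it takes about 2.5 N at the knob to push it in or out. Nothing blocks the swing across notches.
- lever_knob (a point): point on the axis of the lever's upright knob, where to grip it: a black post 16 mm across, 75 mm from the pivot, reaching from 10 to 52 mm above the laminator's top; this point is 38 mm above the top. The flat steel lever arm (11 to 16 mm above the top) joins it to the pivot.
- lever_pointer (a point): point on the thin pointer of the lever, 98 mm from the pivot and 23 mm beyond the knob, on the same straight line, 12.5 mm above the top; it stands right over a mark when the lever is in that mark's notch
- ring_mark: the wanted notch's mark: a flat dark steel ring, 22 mm across and 3 mm high, on the laminator's top, 98 mm from the pivot; origin at the centre of its underside. It is at any one of the three notches
- dot_mark1: small dark steel dot, 6 mm across and 3 mm high, marking another notch (not wanted)
- dot_mark2: small dark steel dot, 6 mm across and 3 mm high, marking another notch (not wanted)
- tool_block: wooden block, fixed, 70 (its x) x 170 (its y) x 75 mm high, origin under its centre; three upright through holes, 11 mm across, in a row along its y, 55 mm apart, the middle one at its centre. The stylus, the brush and the dauber stand in them, in any order, the stylus being the tallest (its top 165 mm above the table).
- stylus_grip (a point): centre of the stylus's handle, half-way up it: 110 mm above the stylus's tip, 120 mm above the table at the start. The stylus (45 g, 155 mm long) stands upright in the block: a plain round handle of pale wood, 16 mm across and 90 mm long with a flat top, resting on the block's top; below it, in the hole, a steel shaft 6 mm across and 65 mm long that ends in an 8 mm ball. Draw it straight up by more than 65 mm.
- stylus_tip (a point): lowest point of the stylus's ball tip, on the stylus's axis
- brush: flat paint brush standing bristles up in the block, head 30 x 12 x 45 mm above a steel ferrule, top 147 mm above the table; origin at its lower end; a bystander, loose: leave it where it is
- dauber: round dauber standing in the block, ball head 40 mm across, top 140 mm above the table; origin at its lower end; a bystander, loose: leave it where it is
- cup: blue cup 74 mm across, 90 mm high, with brushes in it up to 190 mm; origin under its centre; a bystander, loose: leave it where it is
- tape_roll: roll of orange tape lying flat, 90 mm across, 25 mm high; origin under its centre; a bystander, loose: leave it where it is
- paint_tin: paint tin 66 mm across, 80 mm high; origin under its centre; a bystander, loose: leave it where it is
- glue: white glue bottle 44 mm across, 110 mm high; origin under its centre; a bystander, loose: leave it where it is
- eraser: white eraser 45 x 22 x 12 mm; origin under its centre; a bystander, loose: leave it where it is

How it is judged:
By the outcome, as a careful person would: the job done as asked, in the order asked, and still so for the second after the job is handed in, while the arm keeps its last pose, push and grip.
It also fails if it takes over 53 s, if anything falls off the work surface, if the arm or the gripper's body presses on something with over 40 N, if the wrist force passes 120 N, or if a joint passes its speed limit or range.

## Robot

A 6-joint arm with a two-finger parallel gripper is mounted at the origin on the work surface. World frame = base frame: x ahead of the robot, y to its left, z up, the work surface at z = 0. Lengths are in m, angles in rad, forces in N, time in s.
With the tool pointing down it reaches from about 0.35 to 0.775 m from the base axis. Payload 7.3 kg.
Tool frame: the origin (TCP) lies on the centre line of the jaws, within the pads' length; the fingertips stand 25 mm ahead of it and the grasp point (between the pads) lies 6 mm ahead of it; z points along the fingers, y is the line along which they close (so a half turn about z gives the same grasp; the last joint's range is limited). The gripper opens to 92 mm and grips with 3 to 60 N. Pads are 19 mm wide; open, the fingers measure 130 mm over their backs; the gripper's body (75 mm by 190 mm) begins 47 mm behind the grasp point.
Start: joints at [-1.263, 0.342, 1.524, -0, 1.275, -0.146], TCP at [0.23, -0.472, 0.252] pointing down, gripper open.
Joint ranges: [-2.53, 2.53], [-0.77, 2.02], [0.04, 2.7], [-1, 4.14], [0.28, 2.66], [-3.11, 3.11]. Speed limits (rad/s): [2.57, 2.57, 3.14, 3.14, 3.14, 3.14].

## Interface

Orientations are given as [roll, pitch, yaw] about the fixed x, y, z axes, in that order (R = Rz(yaw) Ry(pitch) Rx(roll)).
In Python, from cell import status, read_camera, camera_info, ticket, models gives the robot as it stands.
- The arm moves only by the tool send_rows, never from a script. Its argument "plan" is a list of rows, each an object with "offset": the shift along the tool's x, y, z in mm, a list of three; "yaw": the turn about the tool's z in rad. In form: [{"offset": [dx, dy, dz], "yaw": yaw}, ...]. A call has 1 to 20 rows; each row shifts and turns the commanded pose from where the row before left it, along the tool's axes as they then stand; what a row does not reach is not made up. A row lasts 1/10 s, in which the tool goes at most 50 mm and 8.59 degrees, less where a joint would pass 70% of its speed; a pose out of reach is approached as far as the arm can. A call is refused whole if a number of a shift passes 50 or a number of a turn 0.15, either way. A call with a gripper value outside its range is refused whole. "hand" is the closure, from 0 (fully open) to 1 (shut), set as the call begins (left out, the last holds). The fingers move at their own pace and stop on an object; "squeeze" is the grip in N (left out, the last holds). Time passes only in rows, so rows that do not move let the fingers close. It gives the time, the measured TCP pose, the force, the opening and the grip force at its end, in the units of the state.
- status.observe(): the state, without advancing time (a new reading comes with each control period).
- read_camera(name): name is "scene" or "top" or "wrist"; returns the picture (420x560x3 uint8, red, green, blue); there is no depth.
- camera_info(name): a dict with "vfov" (degrees; the focal length in pixels is half the picture's height over the tangent of half this angle, whatever the lens; pixels are square), "cx", "cy" (the principal point, pixels), "origin" and "attitude" of the camera in the world. Camera axes: x right, y down, z forward; pixel columns grow to the right and rows downward; lengths in m; the calibration is good to about 2 mm. A picture is of the moment at which its call begins: read the wrist's pose just before it. camera_info takes no time and is no camera call; for the wrist camera it gives the pose at the moment of the call.
- ticket.hand_in(): hands the job in; it is judged then, once.
Trained networks look in the newest picture that a camera, given by its name, has taken for a name from the list of things; names that differ only in an ending like _2 or _b are one class to them, and where a whole thing is asked for, a point or a joint stands for the part that bears it (a point fixed in the world has none). Each returns a list of dicts, best first, with "conf" (0 to 1); they miss things now and then, are a little off and sometimes report something else, mostly with a low value. They report only what shows in the picture. A call takes as long as a camera call.
- models.regions_of(camera, label): "mask" (420x560 bool, what is visible of it) and "extent" ([left, top, right, bottom] in pixels, round what is visible of it).
The state is a dict: "time": time; "qpos": joint angles; "qvel": joint speeds; "joint_efforts": joint torques, N m; "tool_pos": TCP position; "tool_rot": TCP orientation; "contact_force": force on the tool from outside, world axes, zero at the start; "torque": the same for the moment, N m; "opening": finger opening in m; "grip_force": force on a finger pad.
Only numpy, scipy, OpenCV 4.12 (cv2) and the standard library are available. Lean on these libraries where they do the work, as an engineer would, in place of code of your own. Each camera call takes 0.05 s, during which the arm holds its last target. There are 200 camera calls.

## Working session

There is one attempt and no reset: what is moved stays moved. The work goes in short steps, Python scripts to look and compute and a tool call to move; the robot and the scene stay as the last step left them, time stands still between calls to the robot, and variables do not carry over. Pictures are saved under pics/ and viewed, at most 10 in all, crops included, and the job is handed in when it is done.

Besides the shell and the picture viewer there is one more tool, called after "Call:" as name(argument=value, ...), one argument or row to a line, values as JSON. send_rows: Moves the arm, as the interface text tells. Its arguments: {"type":"object","properties":{"plan":{"type":"array"},"hand":{"type":"number"},"squeeze":{"type":"number"}},"required":["plan"]}

```bash
mkdir -p pics; ls
cat > h.py <<'E'
import numpy as np, cv2
from cell import status, read_camera, camera_info, ticket, models
from scipy.spatial.transform import Rotation as R
def K(n):
    i=camera_info(n); f=210/np.tan(np.radians(i['vfov'])/2)
    a=np.array(i['attitude'])
    M=a if a.shape==(3,3) else R.from_euler('xyz',a).as_matrix()
    return f,i['cx'],i['cy'],np.array(i['origin']),M
def ray(n,u,v,z):
    f,cx,cy,o,M=K(n); d=M@np.array([(u-cx)/f,(v-cy)/f,1]); return o+d*(z-o[2])/d[2]
def proj(n,p):
    f,cx,cy,o,M=K(n); q=M.T@(np.array(p)-o); return np.array([cx+f*q[0]/q[2],cy+f*q[1]/q[2]])
def save(n,name,crop=None,s=1):
    im=read_camera(n)
    if crop: im=im[crop[1]:crop[3],crop[0]:crop[2]]
    cv2.imwrite('pics/'+name,cv2.resize(im[:,:,::-1],None,fx=s,fy=s,interpolation=cv2.INTER_CUBIC)); return im
def find(n,l):
    for r in models.regions_of(n,l)[:2]:
        m=r['mask']; ys,xs=np.nonzero(m)
        print(n,l,round(r['conf'],2),[round(float(e)) for e in r['extent']],'c',xs.mean().round(1),ys.mean().round(1),m.sum())
E
python3 - <<'E'
from h import *
for n in('scene','top','wrist'): print(n,camera_info(n))
a=save('top','top.png',s=1.4)
print(status.observe())
for l in ['laminator','ring_mark','dot_mark1','lever_knob','stylus_grip','tool_block','brush','dauber','cup','glue','aperture','lever_pointer','reset_button','paint_tin']: find('top',l)
save('scene','scene.png',s=1.4)
E
```

```text
pics
scene {'vfov': 44.8935039406025, 'cx': 279.64762289067346, 'cy': 211.7066096164954, 'origin': array([ 1.03789747, -0.76648215,  0.7352814 ]), 'attitude': array([-2.13974652, -0.02003911,  0.52100335])}
top {'vfov': 53.631607409399706, 'cx': 276.78032643165955, 'cy': 207.47011085739794, 'origin': array([0.46709482, 0.05756759, 1.25237099]), 'attitude': array([-3.06810792,  0.01011206, -1.56623942])}
wrist {'vfov': 63.983983330916345, 'cx': 279.1852755771402, 'cy': 210.71368464187896, 'origin': array([ 0.30223808, -0.4366164 ,  0.38397017]), 'attitude': array([ 2.84172702e+00,  2.10543494e-03, -1.11722910e+00])}
{'time': 0.05, 'qpos': array([-1.26295445e+00,  3.42705945e-01,  1.52496245e+00,  2.04797219e-05,
        1.27538218e+00, -1.46016274e-01]), 'qvel': array([-0.00027448,  0.00087396, -0.00073784,  0.00037583, -0.00131889,
        0.00111634]), 'joint_efforts': array([ 3.32710413e-03, -4.32421625e+01, -2.44997549e+01,  7.21531408e-02,
        5.24847046e-02, -3.34112224e-05]), 'tool_pos': array([ 0.23009251, -0.47151415,  0.25107268]), 'tool_rot': array([-3.14015310e+00, -2.
[... 369 characters left out ...]
.2 187.4 243
top stylus_grip 0.66 [400, 208, 413, 216] c 406.1 212.5 72
top stylus_grip 0.66 [184, 162, 303, 252] c 242.6 206.4 7806
top tool_block 0.77 [363, 199, 433, 228] c 395.1 214.3 1332
top tool_block 0.4 [185, 161, 304, 253] c 242.7 206.4 7930
top dauber 0.46 [419, 204, 435, 220] c 425.7 211.2 188
top cup 0.83 [270, 116, 301, 149] c 284.0 134.8 619
top cup 0.64 [183, 161, 304, 254] c 242.4 206.4 7907
top glue 0.48 [336, 134, 357, 153] c 345.7 142.4 273
top aperture 0.63 [183, 164, 304, 250] c 242.6 206.3 8025
top lever_pointer 0.5 [246, 179, 277, 205] c 260.6 187.9 234
top paint_tin 0.72 [146, 174, 174, 203] c 159.5 188.6 524
top paint_tin 0.56 [365, 200, 431, 229] c 395.6 214.2 1419
```

View pics/top.png

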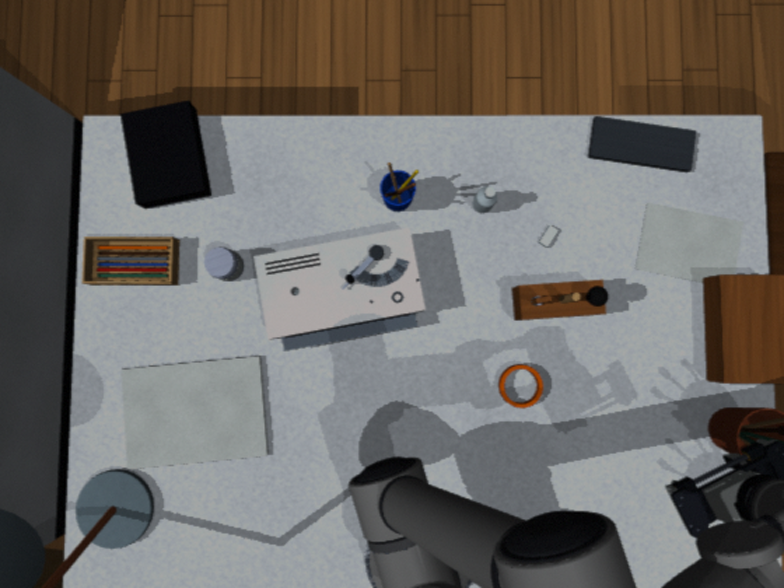

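View pics/scene.png

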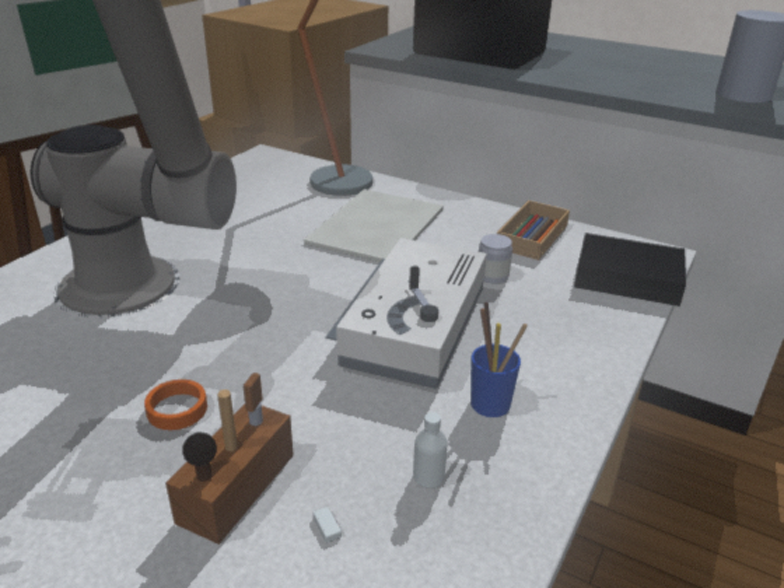

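The top view shows the lever knob at (250,199) px, the pivot at (269,180), the hole at (211,208) and the ring at (284,212). The dots are at (265,215) and (299,200), so the ring is the middle notch, about +0.25. The stylus stands in the middle hole at about (411,211), with the brush to its left and the dauber to its right.

Run:
```python
from h import *
m=max(models.regions_of('top','laminator'),key=lambda r:r['conf'])['mask'].astype(np.uint8)
print(cv2.minAreaRect(cv2.findContours(m,0,2)[0][0]))
im=cv2.cvtColor(read_camera('top'),cv2.COLOR_RGB2GRAY)
def dark(u,v,r):
    w=im[v-r:v+r+1,u-r:u+r+1].astype(float); k=np.clip(np.percentile(w,80)-w-20,0,None)
    y,x=np.mgrid[v-r:v+r+1,u-r:u+r+1]; return (x*k).sum()/k.sum(),(y*k).sum()/k.sum()
for n,u,v,r,z in [('hole',211,208,6,.09),('ring',284,212,7,.093),('dotA',265,215,4,.093),('dotB',299,200,3,.093),('knobtop',250,199,5,.142),('pivot',269,180,6,.1)]:
    c=dark(u,v,r); print(n,np.round(c,1),ray('top',*c,z).round(4))
m=models.regions_of('top','tool_block')[0]['mask'].astype(np.uint8)
print(cv2.minAreaRect(cv2.findContours(m,0,2)[0][0]))
for n,u,v,z in [('stylus',411.5,211.5,.165),('dauber',426.5,211.2,.12),('bl',368,206,.075),('br',432,201,.075),('blb',369,227,.075),('brb',432,224,.075)]: print(n,ray('top',u,v,z).round(4))
```

```text
((242.39224243164062, 207.02676391601562), (70.7671890258789, 113.86758422851562), 79.62415313720703)
hole [210.  207.5] [0.5519 0.2573 0.09  ]
ring [283.5 211.8] [0.5404 0.0509 0.093 ]
dotA [264.8 215. ] [0.5311 0.1031 0.093 ]
dotB [300.2 199.7] [0.5745 0.0041 0.093 ]
knobtop [250.5 198.6] [0.5725 0.14   0.142 ]
pivot [268.8 180. ] [0.6287 0.0923 0.1   ]
((398.54443359375, 213.89352416992188), (25.04395866394043, 65.91239929199219), 86.05481719970703)
stylus [ 0.5379 -0.2833  0.165 ]
dauber [ 0.5418 -0.3381  0.12  ]
bl [ 0.5589 -0.1888  0.075 ]
br [ 0.5738 -0.37    0.075 ]
blb [ 0.4994 -0.191   0.075 ]
brb [ 0.5086 -0.3685  0.075 ]
```

Call:
send_rows(
  plan=[
    {"offset":[38.4,-26.6,0],"yaw":0},
    {"offset":[38.4,-26.6,0],"yaw":0},
    {"offset":[38.4,-26.6,0],"yaw":0},
    {"offset":[38.4,-26.6,0],"yaw":0},
    {"offset":[38.4,-26.6,0],"yaw":0},
    {"offset":[38.4,-26.6,0],"yaw":0},
    {"offset":[38.4,-26.6,0],"yaw":0},
    {"offset":[38.4,-26.6,0],"yaw":0},
    {"offset":[38.4,-26.6,0],"yaw":0},
    {"offset":[38.4,-26.6,0],"yaw":0},
    {"offset":[38.4,-26.6,0],"yaw":0},
    {"offset":[38.4,-26.6,0],"yaw":0},
    {"offset":[38.4,-26.6,0],"yaw":0},
    {"offset":[38.4,-26.6,0],"yaw":0},
    {"offset":[38.4,-26.6,0],"yaw":0},
  ],
  hand=0.45,
  squeeze=25,
)

```text
time: 2.45
tool_pos: [0.5736, 0.1412, 0.2518]
tool_rot: [3.141, -0.0, 0.454]
contact_force: [1.4, -0.4, -0.3]
opening: 0.0505
grip_force: 0.0
```

Call:
send_rows(
  plan=[
    {"offset":[0,0,0],"yaw":0.145},
    {"offset":[0,0,0],"yaw":0.145},
    {"offset":[0,0,0],"yaw":0.145},
    {"offset":[0,0,0],"yaw":0.145},
    {"offset":[0,0,0],"yaw":0.145},
    {"offset":[0,0,0],"yaw":0.145},
    {"offset":[0,0,0],"yaw":0.145},
    {"offset":[0,0,0],"yaw":0.145},
    {"offset":[0,0,0],"yaw":0},
    {"offset":[0,0,0],"yaw":0},
  ],
)

```text
time: 3.45
tool_pos: [0.5729, 0.1392, 0.2517]
tool_rot: [3.141, -0.0, -0.702]
contact_force: [0.2, -0.2, -0.6]
opening: 0.0507
grip_force: 0.0
```

```bash
cat >> h.py <<'E'
def go(p,yaw=None):
    s=status.observe(); M=R.from_euler('xyz',s['tool_rot']).as_matrix()
    print('t',s['time'],'tcp',np.round(s['tool_pos'],4),'rot',np.round(s['tool_rot'],4),'tool mm to target',np.round(M.T@(np.array(p)-s['tool_pos'])*1000,1),'toolyaw', None if yaw is None else round(s['tool_rot'][2]-yaw,3))
E
python3 - <<'E'
from h import *
go([.5725,.14,.137],-.705)
save('wrist','w1.png',s=1.4)
for l in ['lever_knob','ring_mark','dot_mark1','aperture','lever_pointer','lever_pivot']: find('wrist',l)
for n,p in dict(knobtop=[.5725,.14,.142],pivot=[.6287,.0923,.1],ring=[.5404,.0509,.093],hole=[.5519,.2573,.09]).items(): print(n,proj('wrist',p).round(1)*1.4)
E
```

```text
t 3.45 tcp [0.5729 0.1392 0.2517] rot [ 3.1415 -0.     -0.7023] tool mm to target [ -0.8  -0.3 114.7] toolyaw 0.003
wrist lever_knob 0.59 [257, 99, 298, 231] c 277.6 154.7 2482
wrist lever_knob 0.21 [110, 3, 449, 365] c 289.1 176.4 51778
wrist ring_mark 0.75 [366, 151, 395, 179] c 380.8 164.4 383
wrist dot_mark1 0.63 [201, 0, 245, 14] c 224.8 4.5 385
wrist dot_mark1 0.4 [337, 205, 346, 213] c 338.6 208.8 35
wrist aperture 0.93 [109, 5, 448, 366] c 289.4 176.1 51205
wrist lever_pointer 0.68 [262, 94, 297, 235] c 277.6 155.2 2613
wrist lever_pivot 0.92 [111, 3, 448, 362] c 289.3 176.6 52116
knobtop [390.32 305.48]
pivot [390.18 162.4 ]
ring [533.12 229.6 ]
hole [283.22 405.02]
```

View pics/w1.png

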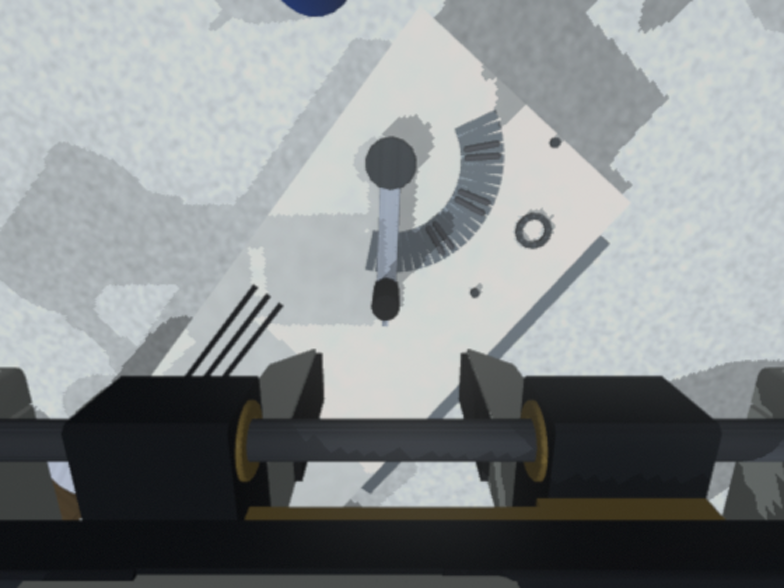

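The wrist view agrees with the calculated pivot and ring positions. The knob at (385,305) is about 2.5 mm to the tool's -y, so I'll go down over it and grip.

Call:
send_rows(
  plan=[
    {"offset":[-0.8,-2.5,25],"yaw":0},
    {"offset":[0,0,30],"yaw":0},
    {"offset":[0,0,30],"yaw":0},
    {"offset":[0,0,29.5],"yaw":0},
    {"offset":[0,0,0],"yaw":0},
    {"offset":[0,0,0],"yaw":0},
  ],
)

```text
time: 4.4
tool_pos: [0.5742, 0.1417, 0.1376]
tool_rot: [3.141, 0.0, -0.706]
contact_force: [0.8, -0.2, 0.4]
opening: 0.0507
grip_force: 0.0
```

Call:
send_rows(
  plan=[
    {"offset":[0,0,0],"yaw":0},
    {"offset":[0,0,0],"yaw":0},
    {"offset":[0,0,0],"yaw":0},
    {"offset":[0,0,0],"yaw":0},
    {"offset":[0,0,0],"yaw":0},
  ],
  hand=1,
  squeeze=25,
)

```text
time: 4.9
tool_pos: [0.5741, 0.1417, 0.1376]
tool_rot: [-3.141, -0.001, -0.706]
contact_force: [-0.4, -0.4, 2.5]
opening: 0.0154
grip_force: 25.2
```

Call:
send_rows(
  plan=[
    {"offset":[0.14,7.3,0],"yaw":-0.097},
    {"offset":[0.14,7.3,0],"yaw":-0.097},
    {"offset":[0.14,7.3,0],"yaw":-0.097},
    {"offset":[0.14,7.3,0],"yaw":-0.097},
    {"offset":[0.14,7.3,0],"yaw":-0.097},
    {"offset":[0.14,7.3,0],"yaw":-0.097},
    {"offset":[0.14,7.3,0],"yaw":-0.097},
    {"offset":[0.14,7.3,0],"yaw":-0.097},
    {"offset":[0.14,7.3,0],"yaw":-0.097},
    {"offset":[0.14,7.3,0],"yaw":-0.097},
    {"offset":[0.14,7.3,0],"yaw":-0.097},
    {"offset":[0.14,7.3,0],"yaw":-0.097},
    {"offset":[0,0,0],"yaw":0},
    {"offset":[0,0,0],"yaw":0},
  ],
)

```text
time: 6.3
tool_pos: [0.5626, 0.0605, 0.1377]
tool_rot: [3.141, -0.003, 0.458]
contact_force: [4.9, 3.8, -0.9]
opening: 0.0151
grip_force: 25.0
```

Run:
```python
from h import *
go([.5611,.0606,.137],.438); print(status.observe()['contact_force'])
```

```text
t 6.3 tcp [0.5626 0.0605 0.1377] rot [ 3.1413 -0.0033  0.4579] tool mm to target [-1.3 -0.7  0.6] toolyaw 0.02
[ 4.93652395  3.77670828 -0.86867204]
```

Call:
send_rows(
  plan=[
    {"offset":[-1,-0.5,0],"yaw":0},
    {"offset":[0,0,0],"yaw":0},
    {"offset":[0,0,0],"yaw":0},
  ],
)

```text
time: 6.6
tool_pos: [0.5622, 0.061, 0.1377]
tool_rot: [3.141, -0.005, 0.458]
contact_force: [7.9, 5.9, -3.4]
opening: 0.0154
grip_force: 25.0
```

Call:
send_rows(
  plan=[
    {"offset":[0,0,0],"yaw":0},
    {"offset":[0,0,0],"yaw":0},
    {"offset":[0,0,0],"yaw":0},
    {"offset":[0,0,0],"yaw":0},
    {"offset":[0,0,-20],"yaw":0},
    {"offset":[0,0,-35],"yaw":0},
    {"offset":[0,0,-35],"yaw":0},
    {"offset":[0,0,-25],"yaw":0},
    {"offset":[0,0,0],"yaw":0},
    {"offset":[0,0,0],"yaw":0},
  ],
  hand=0.45,
)

```text
time: 7.6
tool_pos: [0.5601, 0.0598, 0.2523]
tool_rot: [3.141, -0.0, 0.458]
contact_force: [0.5, 0.2, -1.0]
opening: 0.0508
grip_force: 0.0
```

Run:
```python
from h import *
save('wrist','w2.png',s=1.4)
for l in ['ring_mark','lever_knob','reset_button']: find('wrist',l)
for n,p in dict(knobtop=[.5611,.0606,.142],pivot=[.6287,.0923,.1],ring=[.5404,.0509,.093],hole=[.5519,.2573,.09]).items(): print(n,proj('wrist',p).round(1)*1.4)
for n,yaw in (('stylus',1.64),): go([.5379,-.2833,.2517],yaw)
```

```text
wrist ring_mark 0.77 [266, 217, 291, 234] c 278.7 227.7 158
wrist lever_knob 0.58 [261, 94, 297, 228] c 280.0 150.8 2556
knobtop [391.16 301.14]
pivot [393.68 155.68]
ring [390.6  311.08]
hole [ 88.48 148.54]
t 7.8 tcp [0.5596 0.0598 0.2508] rot [-3.1405e+00  2.4000e-03  4.5770e-01] tool mm to target [-171.1  298.2   -0.8] toolyaw -1.182
```

View pics/w2.png

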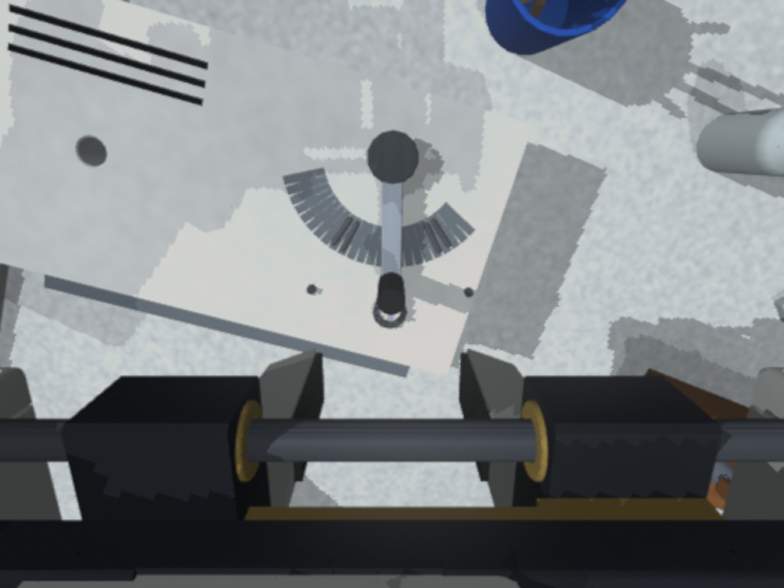

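The lever now stands over the ring: its knob is at (390,300) and lines up with the ring at (390,312). Next is the stylus.

Call:
send_rows(
  plan=[
    {"offset":[-21.4,37.3,0],"yaw":0},
    {"offset":[-21.4,37.3,0],"yaw":0},
    {"offset":[-21.4,37.3,0],"yaw":0},
    {"offset":[-21.4,37.3,0],"yaw":0},
    {"offset":[-21.4,37.3,0],"yaw":0},
    {"offset":[-21.4,37.3,0],"yaw":0},
    {"offset":[-21.4,37.3,0],"yaw":0},
    {"offset":[-21.4,37.3,0],"yaw":0},
    {"offset":[0,0,0],"yaw":-0.148},
    {"offset":[0,0,0],"yaw":-0.148},
    {"offset":[0,0,0],"yaw":-0.148},
    {"offset":[0,0,0],"yaw":-0.148},
    {"offset":[0,0,0],"yaw":-0.148},
    {"offset":[0,0,0],"yaw":-0.148},
    {"offset":[0,0,0],"yaw":-0.148},
    {"offset":[0,0,0],"yaw":-0.148},
    {"offset":[0,0,0],"yaw":0},
    {"offset":[0,0,0],"yaw":0},
  ],
)

```text
time: 9.6
tool_pos: [0.5383, -0.2834, 0.2515]
tool_rot: [-3.141, -0.001, 1.638]
contact_force: [-0.0, 0.0, -0.1]
opening: 0.0503
grip_force: 0.0
```

Run:
```python
from h import *
go([.5379,-.2833,.126],1.64)
save('wrist','w3.png',s=1.4)
for l in ['stylus_grip','tool_block','brush','dauber']: find('wrist',l)
for n,p in dict(stytop=[.5379,-.2833,.165],stybot=[.5379,-.2833,.075]).items(): print(n,proj('wrist',p).round(1)*1.4)
```

```text
t 9.6 tcp [ 0.5383 -0.2834  0.2515] rot [-3.1406e+00 -7.0000e-04  1.6377e+00] tool mm to target [  0.   -0.3 125.5] toolyaw -0.002
wrist stylus_grip 0.97 [266, 187, 289, 236] c 278.6 213.0 922
wrist tool_block 0.88 [239, 102, 318, 276] c 278.7 176.7 9975
wrist tool_block 0.64 [377, 162, 424, 202] c 402.0 181.0 839
wrist brush 0.97 [266, 120, 291, 164] c 278.1 141.6 829
wrist dauber 0.83 [256, 241, 303, 293] c 278.9 267.8 1745
stytop [389.9  318.08]
stybot [390.04 272.72]
```

View pics/w3.png

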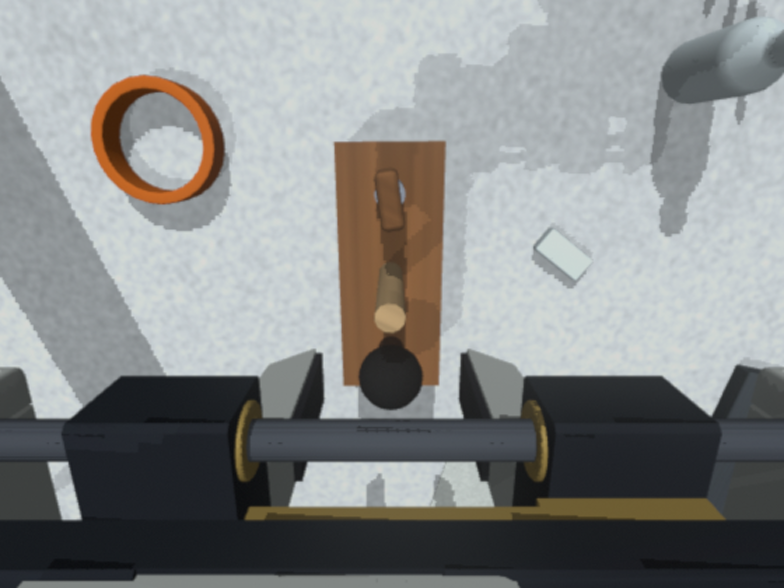

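The stylus top is at (390,318), exactly where predicted, between the brush and the dauber. I'll go down and grip it.

Call:
send_rows(
  plan=[
    {"offset":[0,0,25],"yaw":0},
    {"offset":[0,0,30],"yaw":0},
    {"offset":[0,0,30],"yaw":0},
    {"offset":[0,0,25],"yaw":0},
    {"offset":[0,0,15.5],"yaw":0},
    {"offset":[0,0,0],"yaw":0},
    {"offset":[0,0,0],"yaw":0},
  ],
)

```text
time: 10.55
tool_pos: [0.5387, -0.2836, 0.1272]
tool_rot: [3.141, 0.0, 1.641]
contact_force: [0.5, -0.6, 0.6]
opening: 0.0508
grip_force: 0.0
```

Call:
send_rows(
  plan=[
    {"offset":[0,0,0],"yaw":0},
    {"offset":[0,0,0],"yaw":0},
    {"offset":[0,0,0],"yaw":0},
    {"offset":[0,0,0],"yaw":0},
    {"offset":[0,0,0],"yaw":0},
  ],
  hand=1,
  squeeze=45,
)

```text
time: 11.05
tool_pos: [0.5386, -0.2835, 0.127]
tool_rot: [3.141, 0.0, 1.642]
contact_force: [0.4, 0.2, 1.6]
opening: 0.0152
grip_force: 45.5
```

Call:
send_rows(
  plan=[
    {"offset":[0,0,-10],"yaw":0},
    {"offset":[0,0,-20],"yaw":0},
    {"offset":[0,0,-25],"yaw":0},
    {"offset":[0,0,-25],"yaw":0},
    {"offset":[0,0,-25],"yaw":0},
    {"offset":[0,0,-25],"yaw":0},
    {"offset":[0,0,-20],"yaw":0},
    {"offset":[0,0,-20],"yaw":0},
    {"offset":[0,0,0],"yaw":0},
    {"offset":[0,0,0],"yaw":0},
  ],
)

```text
time: 12.05
tool_pos: [0.5384, -0.2834, 0.2967]
tool_rot: [3.141, 0.0, 1.642]
contact_force: [-0.6, -0.5, -1.3]
opening: 0.015
grip_force: 45.0
```

Run:
```python
from h import *
go([.5519,.2573,.29],1.64)
save('wrist','w4.png',s=1.4)
for l in ['stylus_grip','brush','dauber']: find('wrist',l)
find('scene','stylus_grip')
```

```text
t 12.05 tcp [ 0.5384 -0.2834  0.2967] rot [3.1414e+00 3.0000e-04 1.6418e+00] tool mm to target [538.4  51.8   6.5] toolyaw 0.002
wrist stylus_grip 0.8 [255, 210, 306, 362] c 279.5 297.5 3426
wrist brush 0.93 [266, 118, 291, 156] c 278.6 136.4 584
wrist dauber 0.81 [260, 231, 298, 253] c 277.9 239.4 336
scene stylus_grip 0.58 [154, 277, 168, 325] c 162.2 299.9 408
scene stylus_grip 0.32 [294, 187, 314, 228] c 301.0 212.3 322
```

View pics/w4.png

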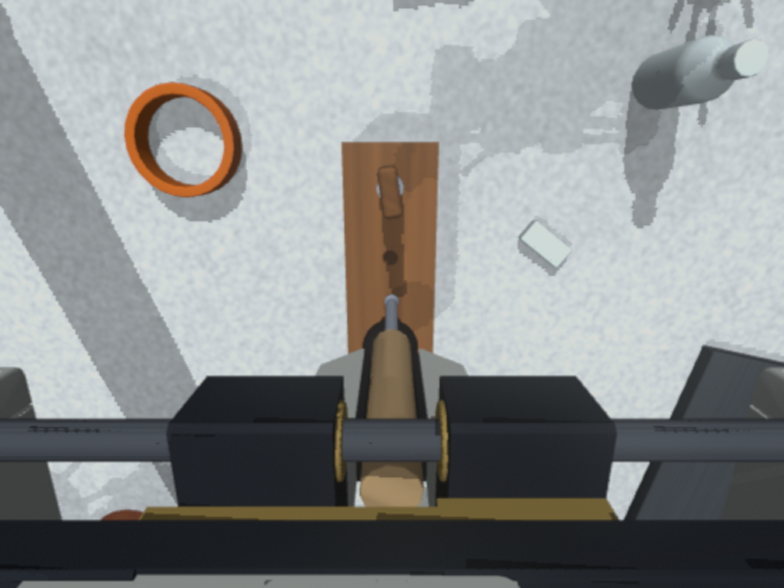

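The stylus is out and gripped upright, with its tip at about (391,298). The brush and dauber are undisturbed. Now to the hole.

Call:
send_rows(
  plan=[
    {"offset":[44.9,4.3,0],"yaw":0},
    {"offset":[44.9,4.3,0],"yaw":0},
    {"offset":[44.9,4.3,0],"yaw":0},
    {"offset":[44.9,4.3,0],"yaw":0},
    {"offset":[44.9,4.3,0],"yaw":0},
    {"offset":[44.9,4.3,0],"yaw":0},
    {"offset":[44.9,4.3,0],"yaw":0},
    {"offset":[44.9,4.3,0],"yaw":0},
    {"offset":[44.9,4.3,0],"yaw":0},
    {"offset":[44.9,4.3,0],"yaw":0},
    {"offset":[44.9,4.3,0],"yaw":0},
    {"offset":[44.9,4.3,0],"yaw":0},
    {"offset":[0,0,20],"yaw":0},
    {"offset":[0,0,20],"yaw":0},
    {"offset":[0,0,20],"yaw":0},
    {"offset":[0,0,0],"yaw":0},
    {"offset":[0,0,0],"yaw":0},
  ],
)

```text
time: 14.0
tool_pos: [0.5518, 0.2576, 0.2366]
tool_rot: [-3.141, 0.0, 1.642]
contact_force: [0.6, 0.9, -0.3]
opening: 0.0153
grip_force: 45.0
```

Run:
```python
from h import *
go([.5519,.2573,.2],1.64)
p=status.observe()['tool_pos']
C=(200,130,360,290)
save('wrist','w5.png',crop=C,s=3.6)
find('wrist','stylus_grip'); find('wrist','reset_button')
q=lambda n,P: print(n,((proj('wrist',P)-C[:2])*3.6).round(0))
q('hole',[.5519,.2573,.09]); q('ballcentre',[p[0],p[1],p[2]-.113]); q('shaft top',[p[0],p[1],p[2]-.052])
```

```text
t 14.0 tcp [0.5518 0.2576 0.2366] rot [-3.1408e+00  2.0000e-04  1.6417e+00] tool mm to target [-0.3  0.1 36.6] toolyaw 0.002
wrist stylus_grip 0.91 [256, 210, 304, 360] c 279.6 296.1 3498
wrist reset_button 0.48 [270, 197, 287, 204] c 279.1 198.8 79
hole [282. 266.]
ballcentre [282. 308.]
shaft top [282. 421.]
```

View pics/w5.png

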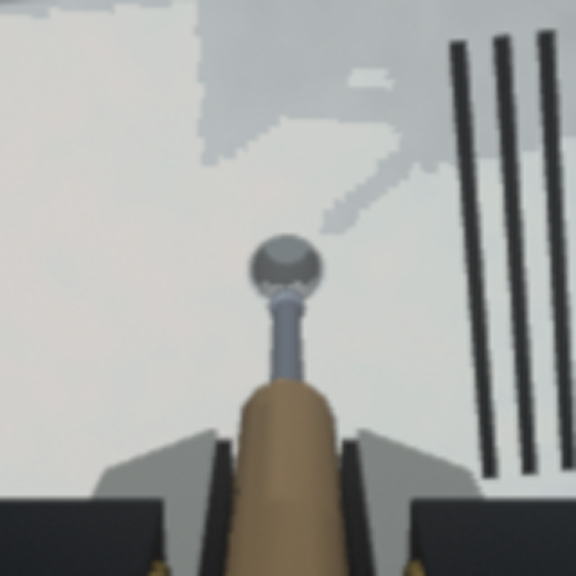

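The hole is centred at (286,267) and the ball tip at (287,305). Against the predictions both are shifted by the same amount, so the stylus is aligned within about 0.5 mm. I'll insert it.

Call:
send_rows(
  plan=[
    {"offset":[0,0,12],"yaw":0},
    {"offset":[0,0,15],"yaw":0},
    {"offset":[0,0,12],"yaw":0},
    {"offset":[0,0,10],"yaw":0},
    {"offset":[0,0,7],"yaw":0},
    {"offset":[0,0,0],"yaw":0},
    {"offset":[0,0,0],"yaw":0},
  ],
)

```text
time: 14.85
tool_pos: [0.552, 0.2577, 0.1809]
tool_rot: [3.141, -0.0, 1.642]
contact_force: [0.3, 0.5, -0.0]
opening: 0.0154
grip_force: 45.0
```

Call:
send_rows(
  plan=[
    {"offset":[0,0,2],"yaw":0},
    {"offset":[0,0,2],"yaw":0},
    {"offset":[0,0,2],"yaw":0},
    {"offset":[0,0,2],"yaw":0},
    {"offset":[0,0,0],"yaw":0},
    {"offset":[0,0,0],"yaw":0},
    {"offset":[0,0,0],"yaw":0},
  ],
)

```text
time: 15.55
tool_pos: [0.552, 0.2577, 0.173]
tool_rot: [3.141, -0.0, 1.642]
contact_force: [0.6, 0.7, 2.5]
opening: 0.0155
grip_force: 45.0
```

Call:
send_rows(
  plan=[
    {"offset":[0,0,1],"yaw":0},
    {"offset":[0,0,1],"yaw":0},
    {"offset":[0,0,0],"yaw":0},
    {"offset":[0,0,0],"yaw":0},
    {"offset":[0,0,0],"yaw":0},
  ],
)

```text
time: 16.05
tool_pos: [0.552, 0.2577, 0.1709]
tool_rot: [3.141, -0.0, 1.642]
contact_force: [-0.0, 0.2, 4.5]
opening: 0.0152
grip_force: 45.0
```

Call:
send_rows(
  plan=[
    {"offset":[0,0,1],"yaw":0},
    {"offset":[0,0,1],"yaw":0},
    {"offset":[0,0,0],"yaw":0},
    {"offset":[0,0,0],"yaw":0},
    {"offset":[0,0,0],"yaw":0},
  ],
)

```text
time: 16.55
tool_pos: [0.5521, 0.2578, 0.1701]
tool_rot: [3.14, -0.0, 1.642]
contact_force: [-0.7, 0.2, 11.4]
opening: 0.0152
grip_force: 45.0
```

The force rose to 11 N as the travel stopped, so the button is at its stop. I'll check that it's steady and then hand in.

Call:
send_rows(
  plan=[
    {"offset":[0,0,0.5],"yaw":0},
    {"offset":[0,0,0],"yaw":0},
    {"offset":[0,0,0],"yaw":0},
    {"offset":[0,0,0],"yaw":0},
    {"offset":[0,0,0],"yaw":0},
    {"offset":[0,0,0],"yaw":0},
    {"offset":[0,0,0],"yaw":0},
    {"offset":[0,0,0],"yaw":0},
    {"offset":[0,0,0],"yaw":0},
    {"offset":[0,0,0],"yaw":0},
  ],
)

```text
time: 17.55
tool_pos: [0.5522, 0.2578, 0.17]
tool_rot: [3.139, -0.0, 1.642]
contact_force: [-2.0, -0.1, 13.6]
opening: 0.0151
grip_force: 45.0
```

Run:
```python
from h import *
save('scene','s2.png',s=1.4)
```

```text
(no output)
```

View pics/s2.png

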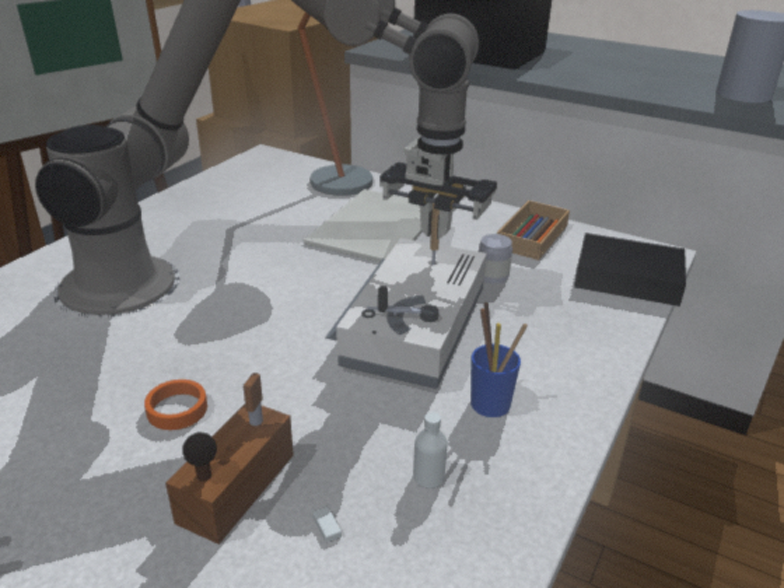

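The stylus is in the hole at (434,260), the lever (knob at (383,298)) is at the ring (369,313), and nothing else has moved.

```bash
python3 -c "
from cell import ticket; print(ticket.hand_in())"
```

```text
the job is handed in; nothing more can be done
None
```

I handed the job in at about 17.6 s: the lever is in the ring notch, and the gripped stylus is holding the reset button down against its stop at about 13 N; the final picture shows everything else where it was.

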